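# Load a bush and link arm into a left-hand screw press

## Task

Get the link arm with the bush ready for pressing: swing the press's fly arm clockwise, seen from above, to raise the ram fully (left-hand screw: anticlockwise only screws it down), set that link arm flat on the bed in front of the ram with its tail towards the mouth, and let go. Then take it again near the tail and slide it straight in along the bed until the bush stands centred under the ram; let go and leave the ram up. Do not knock the bush against the ram, and leave the other things on the bench alone.

Things in the scene. Friction and masses are not known exactly. Their poses are not given: they have to be found in the camera images.
- press: Grey C-frame screw press, fixed. Origin at bench level on the ram's vertical axis; x points from the open mouth into the throat, z up. Level steel bed 120 mm wide, its top 45 mm above the bench, from x = -200 mm (front edge) to +90 mm (column). The head's round ram guide (36 mm radius, underside 112 mm above the bench) overhangs the bed; no fixed part is further forward above the bed.
- ram: The ram, a steel cylinder of 44 mm diameter coming down out of the head, with the fly arm on top. Origin at the centre of its flat underside, which is 25 mm above the bed when joint screw reads 0 and rises 7.5 mm per rad, to 37.7 mm at the upper stop.
- screw (a joint): Turn of screw and fly arm, rad; positive is clockwise from above and raises the ram (left-hand thread), negative screws it down. Range -0.7 to 1.7 (fully up); starts at 0 to 0.35, too low for the bush. At 0 the arm points along the press's -x, swung 10 degrees towards its -y; at 1.7 to its +y. Friction about 4 N at the handle; stays where left; firm stop at 1.7.
- handle (a point): Top centre of the upright black handle at the end of the fly arm: round, 25 mm diameter, 62 mm tall, 110 mm from the screw's axis, fixed to the arm (turns within a loose grip). About 287 mm above the bench at screw 0; rises with the ram. The arm's centre line is 72 mm below this point (16 mm bar, with a collar up to 62 mm below).
- link: Link arm to load: flat steel, 8 mm thick, 159 mm long, lying flat; round eye of 64 mm diameter with a brass bush at one end, parallel shank 44 mm wide to a round tail. Origin on the underside on the bush's axis; x points from tail to eye, z up. Tail end 127 mm behind the origin, eye's edge 32 mm ahead. About 0.55 kg, centre of mass about 30 mm behind the bush.
- bush_top (a point): Centre of the top of the bush: a round brass bush of 36 mm diameter standing 24 mm out of the eye, firmly held in it; its top is 32 mm above the arm's underside.
- tail (a point): Point in the middle of the link arm's thickness near its tail, 105 mm behind the bush; the arm is 44 mm wide from here to the eye.
- bare_link: Bystander: a link arm of the same outline with an empty eye and no bush. Origin and axes as for the other arm.
- bolt: Bystander: big black hexagon-head bolt 169 mm long, 30 mm shank, lying on the bench.
- stud: Bystander: steel threaded stud 170 mm long with two nuts, lying on the bench.
- nut: Bystander: large dark hexagon nut, 55 mm across flats, 26 mm high, lying flat.
- hammer: Bystander: hammer lying on the bench.
- carton: Bystander: open cardboard carton with screws, 150 x 110 x 85 mm.
There are look-alikes about, which are no part of the job. Leave any red look-alike of the link alone.

How it is judged:
By the outcome, as a careful person would: the job done as asked, in the order asked, and still so for the second after the job is handed in, with the robot touching nothing.
It also fails if it takes over 69 s, if anything falls off the work surface, if the arm or the gripper's body presses on something with over 40 N, if the wrist force passes 120 N, or if a joint passes its speed limit or range.

## Robot

A 6-joint arm with a two-finger parallel gripper is mounted at the origin on the work surface. World frame = base frame: x ahead of the robot, y to its left, z up, the work surface at z = 0. Lengths are in m, angles in degrees, forces in N, time in s.
With the tool pointing down it reaches from about 0.3 to 0.75 m from the base axis. Payload 8.5 kg.
Tool frame: the origin (TCP) lies at the very end of the fingers, on their centre line; the grasp point (between the pads) lies 19 mm behind it; z points along the fingers, y is the line along which they close (so a half turn about z gives the same grasp; the last joint's range is limited). The gripper opens to 85 mm and grips with 20 to 120 N. Pads are 22 mm wide; open, the fingers measure 114 mm over their backs; the gripper's body (76 mm by 85 mm) begins 54 mm behind the grasp point. The pads swing forward as they close: fully open they stand 13 mm farther back than shut.
Start: joints at [59.57, 21.807, 74.336, -0, 83.858, -12.336], TCP at [0.171, 0.523, 0.231] pointing down, gripper open.
Joint ranges: [-178.18, 178.18], [-50.72, 133.34], [12.68, 142.11], [-81.47, 261.47], [9.98, 163.14], [-165.26, 165.26]. Speed limits (degrees/s): [136.94, 136.94, 180, 180, 180, 180].

## Interface

Orientations are given as a 3x3 rotation matrix whose columns are the frame's x, y, z axes.
In Python, from rig import env, optics, spotter gives the robot as it stands.
- The arm moves only by the shell command python3 -m crank 'ROWS' [FORCE]. ROWS is JSON, one flat list of numbers, 5 for each row, row after row: the finger opening in cm, from 0 to 8.54, then the shift along the tool's x, y, z in cm, then the turn about the tool's z in rad. A call has exactly 8 rows; each row shifts and turns the commanded pose from where the row before left it, along the tool's axes as they then stand; what a row does not reach is not made up. A row lasts 1/12 s, in which the tool goes at most 41.7 mm and 7.16 degrees, less where a joint would pass 70% of its speed; a pose out of reach is approached as far as the arm can. A call is refused whole if a number of a shift passes 4.17 or a number of a turn 0.125, either way. A call with a gripper value outside its range is refused whole. The fingers move at their own pace and stop on an object; FORCE is the grip in N (left out, the last holds). Time passes only in rows, so rows that do not move let the fingers close, or fill a call up. It gives the time, the measured TCP pose, the force, the opening and the grip force at its end, in the units of the state.
- env.observe(): the state, without advancing time (a new reading comes with each control period).
- optics.get_image(name): name is "scene" or "top" or "wrist"; returns a dict with "color" (480x640x3 uint8, red, green, blue), "intrinsics" (3x3 intrinsics, pixels), "distortion" ([k1, k2, p1, p2, k3] as OpenCV has them; the pictures are not rectified), "pose" (4x4, takes a point from camera to world coordinates). Camera axes: x right, y up, looking along -z (the intrinsics and any distortion apply to the point x, -y, -z); pixel columns grow to the right and rows downward; lengths in m; the calibration is good to about 2 mm. A picture is of the moment at which its call begins. There is no depth.
- env.close_job(): hands the job in; it is judged then, once.
Trained networks look in a picture, given as the dict that the camera call returned (one of the last four; its "shot" number tells which), for a name from the list of things; names that differ only in an ending like _2 or _b are one class to them, and where a whole thing is asked for, a point or a joint stands for the part that bears it (a point fixed in the world has none). Each returns a list of dicts, best first, with "score" (0 to 1); they miss things now and then, are a little off and sometimes report something else, mostly with a low value. They report only what shows in the picture. A call takes as long as a camera call. They do not tell look-alikes from the thing itself.
- spotter.look_for(picture, query): "at" ([column, row] as shares, 0 to 1, of the picture: columns of its width, rows of its height, amid what is visible of it).
The state is a dict: "time_s": time; "q": joint angles; "qvel": joint speeds; "joint_efforts": joint torques, N m; "position": TCP position; "tool_rot": TCP orientation; "ft_force": force on the tool from outside, world axes, zero at the start; "wrist_torque": the same for the moment, N m; "grip_width": finger opening in m; "gripper_force": force on a finger pad.
Only numpy, scipy, OpenCV 4.12 (cv2) and the standard library are available. Lean on these libraries where they do the work, as an engineer would, in place of code of your own. Each camera call takes 0.05 s, during which the arm holds its last target. There are 200 camera calls.

## Working session

There is one attempt and no reset: what is moved stays moved. The work goes in short steps, Python scripts to look and compute and a shell command to move; the robot and the scene stay as the last step left them, time stands still between calls to the robot, and variables do not carry over. Pictures are saved under pics/ and viewed, at most 10 in all, crops included, and the job is handed in when it is done.

```bash
ls; mkdir -p pics
cat > h.py <<'E'
import numpy as np, cv2
from rig import env, optics, spotter
def ray(p,uv):
    d=cv2.undistortPoints(np.array([[uv]],float),p["intrinsics"],np.array(p["distortion"],float))[0,0]
    T=np.array(p["pose"]); v=T[:3,:3]@np.array([d[0],-d[1],-1]); return T[:3,3],v
def onz(p,uv,z):
    o,v=ray(p,uv); return o+v*(z-o[2])/v[2]
def proj(p,X):
    T=np.array(p["pose"]); c=T[:3,:3].T@(np.atleast_2d(X).astype(float)-T[:3,3]).T; c=c.T*[1,-1,-1]
    return cv2.projectPoints(c,np.zeros(3),np.zeros(3),np.array(p["intrinsics"],float),np.array(p["distortion"],float))[0][:,0]
def find(p,q,n=3):
    return [(np.round(np.array(d["at"])*[640,480],1).tolist(),round(d["score"],2)) for d in spotter.look_for(p,q)[:n]]
def save(p,name,crop=None,s=1):
    im=p["color"][:,:,::-1]
    if crop: a,b,c,d=crop; im=im[b:d,a:c]
    cv2.imwrite("pics/"+name,cv2.resize(im,None,fx=s,fy=s,interpolation=cv2.INTER_CUBIC))
E
python3 - <<'E'
from h import *
for n in ("top","scene"):
    p=optics.get_image(n); save(p,n+"0.png")
    print(n,np.round(p["pose"],3).tolist(),np.round(p["intrinsics"],1).tolist(),p["distortion"])
    for q in ("press","ram","handle","link","bush_top","tail","bare_link"): print(q,find(p,q))
s=env.observe(); print(s["tool_rot"],s["time_s"])
E
```

```text
pics
top [[-0.021, 0.994, -0.108, 0.325], [-1.0, -0.022, -0.008, -0.045], [-0.01, 0.108, 0.994, 1.572], [0.0, 0.0, 0.0, 1.0]] [[598.0, 0.0, 312.2], [0.0, 598.0, 235.4], [0.0, 0.0, 1.0]] [-0.18703822  0.          0.          0.          0.        ]
press [([285.0, 173.2], 0.77), ([179.3, 247.7], 0.53)]
ram [([272.0, 149.8], 0.69), ([165.9, 325.2], 0.35)]
handle [([274.7, 150.3], 0.62)]
link [([180.3, 250.3], 0.68), ([360.6, 216.5], 0.66), ([243.6, 302.1], 0.64)]
bush_top [([184.4, 246.6], 0.97), ([363.9, 212.4], 0.97), ([243.8, 301.7], 0.84)]
tail [([182.5, 244.2], 0.81), ([244.2, 302.3], 0.75), ([363.3, 215.9], 0.69)]
bare_link [([417.3, 256.1], 0.68)]
scene [[0.898, -0.241, 0.367, 0.901], [0.439, 0.499, -0.747, -0.882], [-0.003, 0.832, 0.554, 0.83], [0.0, 0.0, 0.0, 1.0]] [[474.2, 0.0, 322.1], [0.0, 474.2, 239.7], [0.0, 0.0, 1.0]] [-0.08387131  0.          0.          0.          0.        ]
press [([409.4, 285.3], 0.58)]
ram [([404.2, 237.9], 0.84), ([314.1, 210.6], 0.46)]
handle [([404.3, 232.6], 0.7)]
link [([304.8, 251.2], 0.92), ([367.4, 233.4], 0.66), ([404.1, 238.3], 0.52)]
bush_top [([324.6, 341.2], 0.96), ([370.8, 232.1], 0.92), ([241.6, 310.9], 0.26)]
tail [([365.7, 234.5], 0.83), ([319.5, 346.5], 0.66), ([305.2, 249.9], 0.62)]
bare_link [([249.7, 368.0], 0.75), ([403.8, 239.2], 0.42)]
[[-9.50542590e-01  3.10594240e-01  4.76826887e-05]
 [ 3.10594241e-01  9.50542591e-01  2.18477872e-05]
 [-3.85386296e-05  3.55772208e-05 -9.99999999e-01]] 0.8
```

View pics/top0.png

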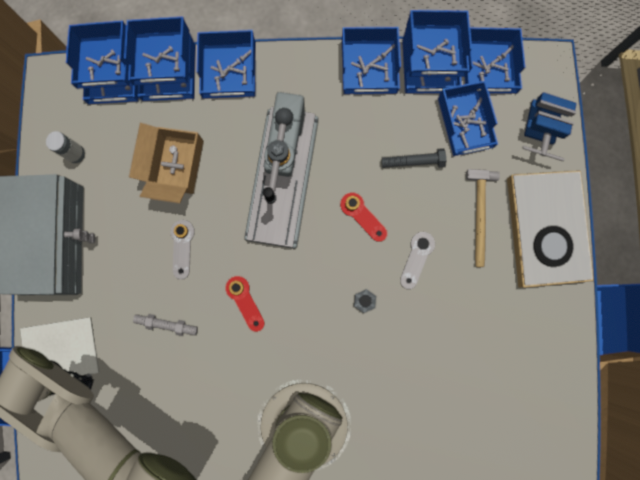

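View pics/scene0.png

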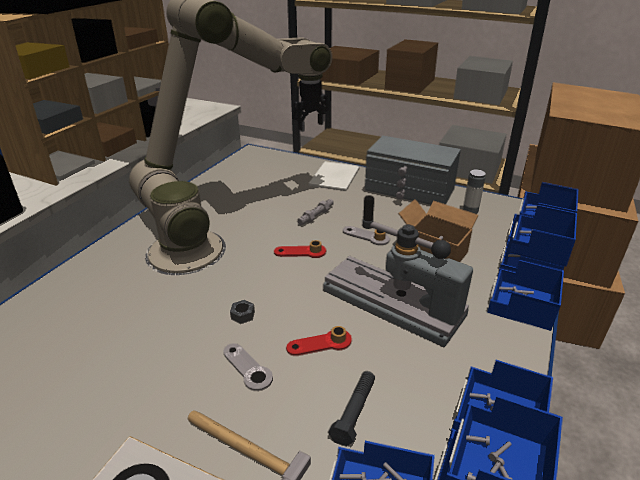

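The top view shows four arm candidates. The two at (237,288) and (352,203) are red, so they are look-alikes. The grey one at (423,243) has an empty eye. The grey arm with its eye at (181,231) and tail near (181,272) carries the brass bush, so it fits. The press mouth faces the robot, with its front edge at (247,239)–(297,246) and the handle at (268,193). I'll confirm with a crop.

Run:
```python
from h import *
p=optics.get_image("top"); save(p,"crop1.png",(150,85,330,285),3)
print("front edge corners z45",onz(p,(247,239.5),.045),onz(p,(297,246),.045))
print("bush top",onz(p,(180.7,230.5),.032),"tail",onz(p,(181,272),.008),"handle",onz(p,(268.5,195),.287))
```

```text
front edge corners z45 [0.48489811 0.13506864 0.045     ] [0.46539057 0.00654097 0.045     ]
bush top [0.51368319 0.3116099  0.032     ] tail [0.40607849 0.31622114 0.008     ] handle [0.55624015 0.05864729 0.287     ]
```

View pics/crop1.png

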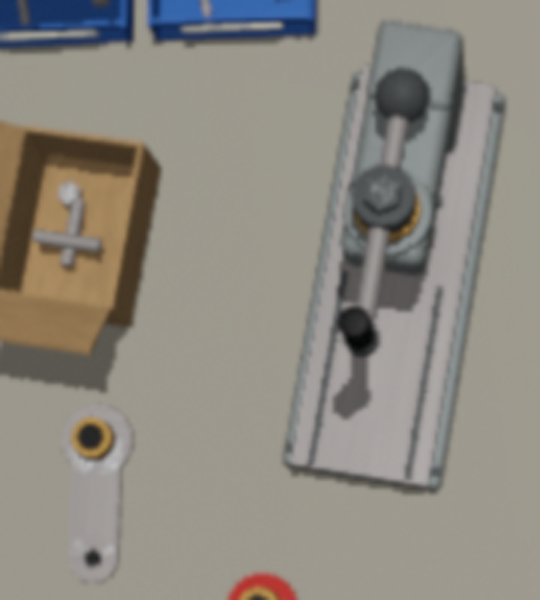

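The crop confirms it: a grey arm with a brass bush, eye at crop (92,437) and tail hole at (92,558). The bed's corners and edges, the handle top at (355,320) and the hub at (384,195) are all visible. Next I'll fit the press pose.

Run:
```python
from h import *
p=optics.get_image("top"); sc=optics.get_image("scene"); save(sc,"crop2.png",(300,180,500,350),4)
f=lambda u,v,z:onz(p,((u-1)/3+150,(v-1)/3+85),z)
P=dict(fl=f(291,461,.045),fr=f(434,485,.045),bl=f(357,78,.045),br=f(500,95,.045))
for k in P:print(k,P[k])
a=(P['bl']-P['fl']);b=P['br']-P['fr'];print(np.degrees(np.arctan2(a[1],a[0])),np.degrees(np.arctan2(b[1],b[0])),np.linalg.norm(P['fl']-P['fr']),np.linalg.norm(a))
w=P['fr']-P['fl'];print("perp",np.degrees(np.arctan2(w[1],w[0]))+90)
yaw=np.radians(np.mean([np.degrees(np.arctan2(v[1],v[0])) for v in(a,b)]))
d=np.array([np.cos(yaw),np.sin(yaw),0]); O=(P['fl']+P['fr'])/2+d*.2; print("O",O,np.degrees(yaw))
h=f(355,320,.288); hub=f(384,192,.25); print("handle",h,"hub@.25",hub, "r",np.linalg.norm((h-O)[:2]))
v=(h-O); ang=np.degrees(np.arctan2(v[1],v[0])-yaw); print("arm angle rel press",ang)
print("bush",f(91,437,.032),"tailhole",f(92,558,.008), 'tailend',f(93,582,.004),'hub30',f(384,192,.22))
for s in(0,.1,.2,.3):
    t=yaw+np.radians(180+10)-s; print(s,O[:2]+.11*np.array([np.cos(t),np.sin(t)]))
```

```text
fl [0.48793665 0.13590473 0.045     ]
fr [0.46467799 0.01339676 0.045     ]
bl [0.82742299 0.07572749 0.045     ]
br [ 0.8083759  -0.05042385  0.045     ]
-10.051820223112239 -10.519333481646568 0.1246963032382088 0.3447785917368299
perp -10.749907565153038
O [0.67309333 0.03893984 0.045     ] -10.285576852379403
handle [0.56421247 0.05957397 0.288     ] hub@.25 [0.66929996 0.03973125 0.25      ] r 0.11081880154235613
arm angle rel press 179.55464909552066
bush [0.51416547 0.31348637 0.032     ] tailhole [0.40963717 0.31801591 0.008     ] tailend [0.38862126 0.31808732 0.004     ] hub30 [0.67710555 0.04165496 0.22      ]
0 [0.56309469 0.0394881 ]
0.1 [0.56369896 0.05046691]
0.2 [0.56539626 0.06133053]
0.3 [0.56816964 0.07197044]
```

View pics/crop2.png

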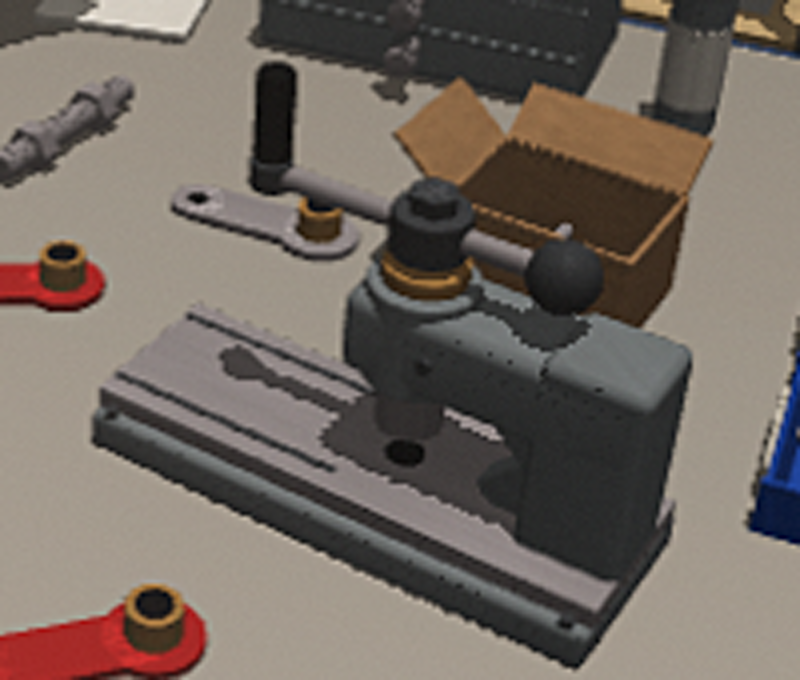

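The scene crop shows the fly arm pointing out over the mouth and the ram low, with its underside at about (405,435) and the handle top at (275,65). The fit gives press O ≈ (0.673, 0.039), yaw −10.3°, screw ≈ 0.18 and handle (0.564, 0.060, 0.288). The radius comes out at 0.111 against the given 0.110. Now I'll move above the handle.

```bash
cat >> h.py <<'E'
def todo(xyz,yaw):
    "shift in tool axes (cm) and turn (rad) to reach TCP xyz with the tool's y at world angle yaw (deg), modulo 180"
    s=env.observe(); R=np.array(s["tool_rot"]); d=R.T@(np.array(xyz)-s["position"])*100
    y=np.degrees(np.arctan2(R[1,1],R[0,1])); t=(-(yaw-y)+90)%180-90
    print("t",round(s["time_s"],2),"pos",np.round(s["position"],4),"yaw",round(y,2),"q",np.round(s["q"],0),"F",np.round(s["ft_force"],1),"w",round(s["grip_width"],4)); print("shift cm",np.round(d,2),"turn",round(np.radians(t),3))
E
python3 -m crank '[6,-3,-1.8,-1,0, 6,-3,-1.8,-1,0, 6,-3,-1.8,-1,0, 6,-3,-1.8,-1,0, 6,-3,-1.8,-1,0, 6,-3,-1.8,-1,0, 6,-3,-1.8,-1,0, 6,-3,-1.8,-1,0]'
python3 -m crank '[6,-3,-1.8,-0.5,0, 6,-3,-1.8,-0.5,0, 6,-3,-1.8,-0.5,0, 6,-3,-1.8,-0.5,0, 6,-3,-1.8,-0.5,0, 6,-3,-1.8,-0.5,0, 6,-3,-1.8,0,0, 6,0,0,0,0]'
python3 - <<'E'
from h import *
todo((0.564,0.060,0.345),79.7)
p=optics.get_image("wrist"); save(p,"w1.png"); print(np.round(p["pose"],3).tolist(),find(p,"handle"),find(p,"ram"),proj(p,[[.564,.06,.288]]))
E
```

```text
time_s: 1.62
position: [0.355, 0.3099, 0.312]
tool_rot: [[-0.951, 0.311, 0.0], [0.311, 0.951, 0.0], [-0.0, 0.0, -1.0]]
ft_force: [0.8, 0.8, -0.8]
grip_width: 0.0599
gripper_force: 0.0
time_s: 2.28
position: [0.5178, 0.1222, 0.3404]
tool_rot: [[-0.949, 0.315, -0.0], [0.315, 0.949, -0.001], [-0.0, -0.001, -1.0]]
ft_force: [-0.5, 0.4, -0.8]
grip_width: 0.0601
gripper_force: 0.0
t 2.28 pos [0.5178 0.1222 0.3404] yaw 71.62 q [  1.  17.  64.  -0.  99. -71.] F [-0.5  0.4 -0.8] w 0.0601
shift cm [-6.34 -4.45 -0.46] turn -0.141
[[0.316, -0.9, -0.299, 0.442], [0.949, 0.3, 0.1, 0.148], [-0.001, -0.316, 0.949, 0.482], [0.0, 0.0, 0.0, 1.0]] [([284.4, 353.7], 0.94)] [([282.4, 351.4], 0.63)] [[257.49534532 347.68246232]]
```

View pics/w1.png

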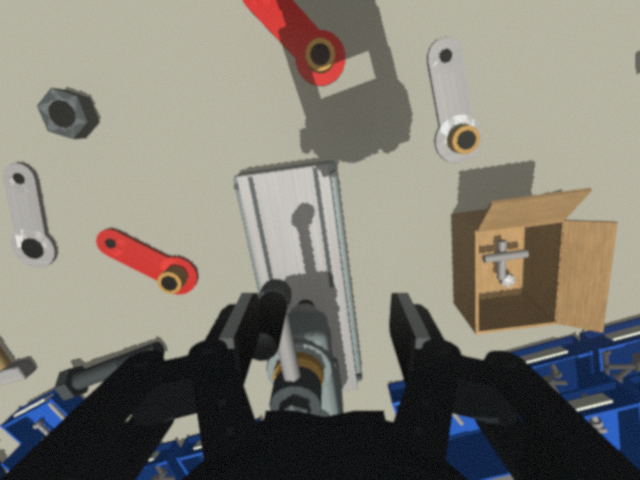

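In the wrist view the handle's top is at about (262,345), a few px from the predicted (257,348), so the estimate is within about 2 mm. Our bushed arm is at upper right, with the bush top at (465,139) and the tail hole at (446,55). I'll move over the handle and descend.

```bash
python3 -m crank '[6,-2.1,-1.5,-0.2,0, 6,-2.1,-1.5,-0.2,0, 6,-2.1,-1.4,0,0, 6,0,0,0,-0.07, 6,0,0,0,-0.07, 6,0,0,0,0, 6,0,0,0,0, 6,0,0,0,0]'
python3 - <<'E'
from h import *
todo((0.564,0.060,0.246),79.7)
p=optics.get_image("wrist"); save(p,"w2.png",(120,200,520,480),2); print(find(p,"handle"),proj(p,[[.564,.06,.288]]))
E
```

```text
time_s: 3.1
position: [0.5605, 0.0659, 0.3456]
tool_rot: [[-0.984, 0.176, 0.0], [0.176, 0.984, 0.0], [-0.0, 0.0, -1.0]]
ft_force: [-0.6, 0.3, -0.1]
grip_width: 0.0603
gripper_force: 0.0
t 3.1 pos [0.5605 0.0659 0.3456] yaw 79.89 q [ -5.  20.  58.   0. 102. -85.] F [-0.6  0.3 -0.1] w 0.0603
shift cm [-0.45 -0.52  9.96] turn 0.003
[([318.0, 328.7], 0.8)] [[315.07066825 264.0101227 ]]
```

View pics/w2.png

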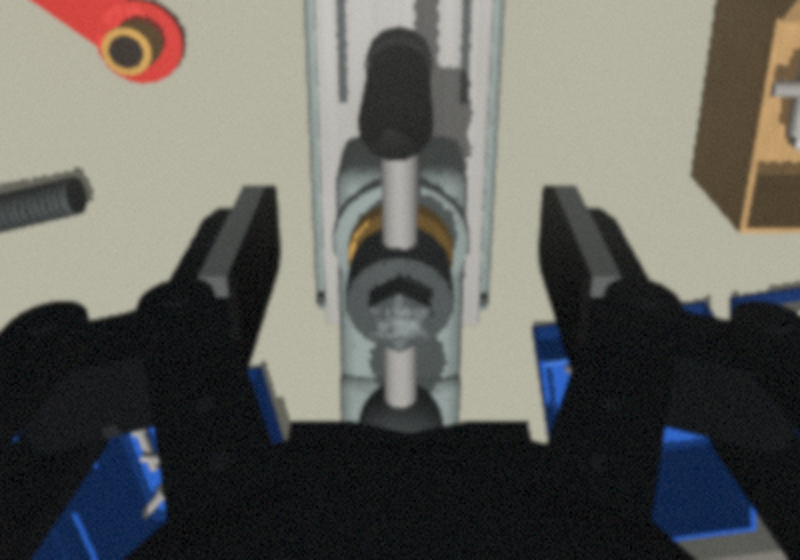

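The handle's top is at crop (396,130), midway between the fingers (245 and 575). I'll descend around it and cage it at 3.2 cm.

```bash
python3 -m crank '[6,-0.4,-0.3,0,0, 6,0,0,2,0, 6,0,0,2,0, 6,0,0,2,0, 6,0,0,2,0, 6,0,0,2,0, 3.2,0,0,0,0, 3.2,0,0,0,0]' 20
python3 -m crank '[3,0,0,0,0, 3,0,0,0,0, 3,0,0,0,0, 3,0,0,0,0, 3,0,0,0,0, 3,0,0,0,0, 3,0,0,0,0, 3,0,0,0,0]'
python3 - <<'E'
from h import *
todo((0.688,0.148,0.257),-7.7)
E
```

```text
time_s: 3.87
position: [0.5643, 0.0612, 0.2452]
tool_rot: [[-0.985, 0.175, -0.001], [0.175, 0.985, 0.0], [0.001, -0.0, -1.0]]
ft_force: [-0.1, 0.3, 0.3]
grip_width: 0.0367
gripper_force: 0.0
time_s: 4.53
position: [0.5643, 0.0613, 0.2454]
tool_rot: [[-0.985, 0.175, -0.0], [0.175, 0.985, 0.0], [0.0, 0.0, -1.0]]
ft_force: [0.6, -0.3, -0.4]
grip_width: 0.0303
gripper_force: 0.0
t 4.53 pos [0.5643 0.0613 0.2454] yaw 79.93 q [ -6.  23.  70.   0.  87. -86.] F [ 0.6 -0.3 -0.4] w 0.0303
shift cm [-10.66  10.7   -1.16] turn 1.529
```

```bash
python3 -m crank '[3,-0.05,1.05,-0.07,0.096, 3,-0.05,1.05,-0.07,0.096, 3,-0.05,1.05,-0.07,0.096, 3,-0.05,1.05,-0.07,0.096, 3,-0.05,1.05,-0.07,0.096, 3,-0.05,1.05,-0.07,0.096, 3,-0.05,1.05,-0.07,0.096, 3,-0.05,1.05,-0.07,0.096]'
python3 - <<'E'
from h import *
todo((0.688,0.148,0.257),-7.7)
p=optics.get_image("wrist"); save(p,"w3.png",(120,200,520,480),1)
E
```

```text
time_s: 5.2
position: [0.6078, 0.1305, 0.251]
tool_rot: [[-0.582, 0.813, -0.001], [0.813, 0.582, -0.002], [-0.001, -0.002, -1.0]]
ft_force: [-3.1, -5.4, -0.3]
grip_width: 0.03
gripper_force: 2.3
t 5.2 pos [0.6078 0.1305 0.251 ] yaw 35.62 q [  1.  29.  60.  -0.  92. -34.] F [-3.1 -5.4 -0.3] w 0.03
shift cm [-3.25  7.53 -0.61] turn 0.756
```

View pics/w3.png

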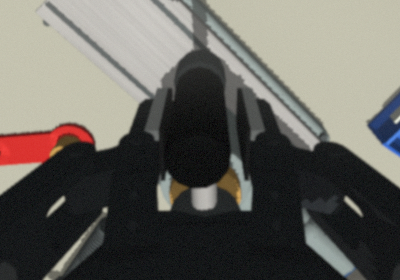

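The handle at (203,110) sits between the pads and follows, with a push of about 6 N. Continuing the arc.

```bash
python3 -m crank '[3,-0.05,1.05,-0.07,0.095, 3,-0.05,1.05,-0.07,0.095, 3,-0.05,1.05,-0.07,0.095, 3,-0.05,1.05,-0.07,0.095, 3,-0.05,1.05,-0.07,0.095, 3,-0.05,1.05,-0.07,0.095, 3,-0.05,1.05,-0.07,0.095, 3,0,0,0,0]'
python3 - <<'E'
from h import *
todo((0.688,0.148,0.257),-7.7)
E
```

```text
time_s: 5.92
position: [0.6778, 0.1515, 0.2551]
tool_rot: [[0.04, 0.999, -0.001], [0.999, -0.04, 0.0], [-0.0, -0.001, -1.0]]
ft_force: [0.0, -0.6, -1.2]
grip_width: 0.0299
gripper_force: 0.0
t 5.92 pos [0.6778 0.1515 0.2551] yaw -2.28 q [ 3. 37. 44.  0. 99.  5.] F [ 0.  -0.6 -1.2] w 0.0299
shift cm [-0.31  1.03 -0.19] turn 0.095
```

```bash
python3 -m crank '[3,-0.15,0.4,-0.07,0.04, 3,0,0.4,-0.05,0.04, 3,-0.05,0.3,0,0, 3,0,0.1,0,0, 3,0,0.05,0,0, 3,0,0,0,0, 3,0,0,0,0, 3,0,0,0,0]'
```

```text
time_s: 6.58
position: [0.6887, 0.1494, 0.2567]
tool_rot: [[0.114, 0.993, -0.001], [0.993, -0.114, 0.001], [0.0, -0.001, -1.0]]
ft_force: [-4.2, 2.6, -1.4]
grip_width: 0.0299
gripper_force: 2.3
```

```bash
python3 -m crank '[3,0,0.1,0,0, 3,0,0.1,0,0, 3,0,0.1,0,0, 3,0,0,0,0, 3,0,0,0,0, 3,0,0,0,0, 3,0,0,0,0, 3,0,0,0,0]'
```

```text
time_s: 7.25
position: [0.69, 0.1493, 0.2567]
tool_rot: [[0.114, 0.993, -0.006], [0.993, -0.114, 0.001], [-0.0, -0.006, -1.0]]
ft_force: [-14.9, 3.1, -0.1]
grip_width: 0.0301
gripper_force: 7.4
```

The push rose to 15 N with no further travel, so the screw is at its upper stop. I'll back off, release, rise and turn.

```bash
python3 -m crank '[3.5,0,-0.25,0,0, 6,0,0,0,0, 6,0,0,0,0, 6,0,0,0,0, 6,0,0,-2.5,0, 6,0,0,-2.5,0, 6,0,0,-2.5,0, 6,0,0,-2.5,0]'
python3 -m crank '[7,0,0,0,-0.117, 7,0,0,0,-0.117, 7,0,0,0,-0.117, 7,0,0,0,-0.117, 7,0,0,0,-0.117, 7,0,0,0,-0.117, 7,0,0,0,-0.117, 7,0,0,0,-0.117]'
python3 -m crank '[7,0,0,0,-0.117, 7,0,0,0,-0.117, 7,0,0,0,-0.117, 7,0,0,0,-0.117, 7,0,0,0,-0.117, 7,0,0,0,-0.117, 7,0,0,0,0, 7,0,0,0,0]'
python3 - <<'E'
from h import *
todo((0.472,0.315,0.20),87.5)
p=optics.get_image("wrist"); save(p,"w4.png"); np.save("w4.npy",p,allow_pickle=True)
p=optics.get_image("top"); save(p,"t4.png",(150,85,330,285),3); print(find(p,"handle"))
E
```

```text
time_s: 7.92
position: [0.6898, 0.1486, 0.3585]
tool_rot: [[0.117, 0.993, 0.001], [0.993, -0.117, -0.0], [0.0, 0.001, -1.0]]
ft_force: [-0.1, 0.2, 0.2]
grip_width: 0.0598
gripper_force: 0.0
time_s: 8.58
position: [0.6902, 0.1486, 0.3571]
tool_rot: [[-0.734, 0.679, 0.001], [0.679, 0.734, -0.0], [-0.001, 0.0, -1.0]]
ft_force: [-0.1, -0.6, -0.2]
grip_width: 0.0701
gripper_force: 0.0
time_s: 9.25
position: [0.69, 0.1487, 0.3571]
tool_rot: [[-0.999, 0.054, 0.0], [0.054, 0.999, -0.0], [-0.0, -0.0, -1.0]]
ft_force: [0.1, 0.0, -0.5]
grip_width: 0.0701
gripper_force: 0.0
t 9.25 pos [0.69   0.1487 0.3571] yaw 86.9 q [  3.  39.  25.  -0. 117. -84.] F [ 0.1  0.  -0.5] w 0.0701
shift cm [22.68 15.43 15.69] turn -0.011
[([281.7, 149.7], 0.64)]
```

View pics/w4.png

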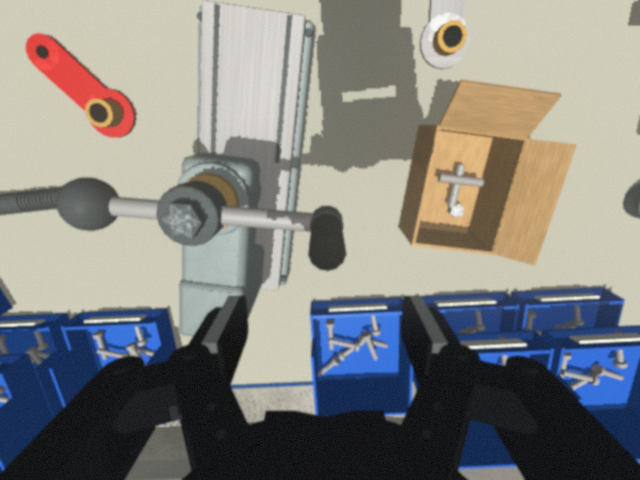

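The ram is up and the fly arm now points to the press's +y, with the handle at (327,235) and the hub at (190,218). Next I'll go over the bushed arm and fit the bed's outline in code.

```bash
python3 -m crank '[7,2.8,1.9,0,0, 7,2.8,1.9,0,0, 7,2.8,1.9,0.5,0, 7,2.8,1.9,0.7,0, 7,2.8,1.9,1.5,0, 7,2.8,1.9,2,0, 7,2.8,1.9,2,0, 7,2.8,1.9,2,0]'
python3 -m crank '[7,0,0,0.5,0, 7,0,0,0.5,0, 7,0,0,0,0, 7,0,0,0,0, 7,0,0,0,0, 7,0,0,0,0, 7,0,0,0,0, 7,0,0,0,0]'
cat > bed.py <<'E'
from h import *
from scipy.optimize import minimize
def grad(p):
    g=cv2.GaussianBlur(cv2.cvtColor(p["color"],cv2.COLOR_RGB2GRAY).astype(np.float32),(0,0),1.2)
    return g
def fit(pics,x0,W=.06,segs=None):
    G=[grad(p) for p in pics]
    t=np.linspace(0,1,60)[:,None]
    S=[((-.2,-W),(-.2,W)),((-.19,-W),(-.05,-W)),((-.19,W),(-.05,W))]
    def sc(v):
        c,s=np.cos(v[2]),np.sin(v[2]); tot=0
        for p,g in zip(pics,G):
            for a,b in S:
                L=np.array(a)*(1-t)+np.array(b)*t; n=np.array([b[1]-a[1],a[0]-b[0]]);n=n/np.linalg.norm(n)*.0015
                val=[]
                for k in(-1,1):
                    Q=L+k*n; X=np.c_[v[0]+c*Q[:,0]-s*Q[:,1],v[1]+s*Q[:,0]+c*Q[:,1],np.full(60,.045)]
                    m=proj(p,X).astype(np.float32); val.append(cv2.remap(g,m[:,0],m[:,1],cv2.INTER_LINEAR)[:,0])
                tot+=np.abs(np.mean(val[1]-val[0]))
        return -tot
    best=min((minimize(sc,np.array(x0)+[dx,dy,0],method="Nelder-Mead",options=dict(initial_simplex=np.array(x0)+[dx,dy,0]+np.array([[0,0,0],[.002,0,0],[0,.002,0],[0,0,.01]]))) for dx in(-.006,-.003,0,.003,.006) for dy in(-.006,-.003,0,.003,.006)),key=lambda r:r.fun)
    return best.x,best.fun
E
python3 - <<'E'
from bed import *
w=optics.get_image("wrist"); t=optics.get_image("top"); np.save("w5.npy",w,allow_pickle=True)
todo((0.472,0.315,0.05),87.5)
x0=(.673,.039,np.radians(-10.3))
w4=np.load("w4.npy",allow_pickle=True).item()
for P in([t],[w],[t,w],[t,w,w4]): x,f=fit(P,x0); print(np.round(x[:2],4),np.degrees(x[2]).round(2),f)
v=x
for n,p in(("top",t),("wrist",w)):
    hsv=cv2.cvtColor(p["color"],cv2.COLOR_RGB2HSV); m=cv2.inRange(hsv,(12,110,90),(28,255,255))
    k,l,st,c=cv2.connectedComponentsWithStats(m)
    print(n,proj(p,[[.514,.3135,.032]]),[(c[i].round(1).tolist(),st[i].tolist()) for i in range(1,k) if 20<st[i,4]<1500])
    print(find(p,"bush_top"))
ims=[]
for p in(t,w):
    im=p["color"][:,:,::-1].copy(); c,s=np.cos(v[2]),np.sin(v[2])
    Q=np.array([(-.05,-.06),(-.2,-.06),(-.2,.06),(-.05,.06)]); X=np.c_[v[0]+c*Q[:,0]-s*Q[:,1],v[1]+s*Q[:,0]+c*Q[:,1],np.full(4,.045)]
    m=proj(p,X); cv2.polylines(im,[np.round(m*16).astype(int)],False,(0,0,255),1,cv2.LINE_AA,4)
    ims.append(im)
a=cv2.resize(ims[0][85:285,170:330],(480,600),interpolation=cv2.INTER_CUBIC)
cv2.imwrite("pics/ov_a.png",a); cv2.imwrite("pics/ov_b.png",ims[1])
b=cv2.resize(ims[1],(427,320)); 
z=np.zeros((600,800,3),np.uint8); z[:,:400]=a[:,:400]; z[:300,400:]=cv2.resize(ims[1],(400,300)); z[300:,400:]=cv2.resize(ims[1][60:240,330:570] if False else ims[1][0:240,0:320],(400,300)); cv2.imwrite("pics/ov.png",z)
E
```

```text
time_s: 10.07
position: [0.4723, 0.3127, 0.2695]
tool_rot: [[-0.999, 0.053, 0.001], [0.053, 0.999, 0.0], [-0.001, 0.0, -1.0]]
ft_force: [-0.6, 0.9, 0.4]
grip_width: 0.0701
gripper_force: 0.0
time_s: 10.73
position: [0.4743, 0.3118, 0.2602]
tool_rot: [[-0.999, 0.051, 0.0], [0.051, 0.999, 0.0], [-0.0, 0.0, -1.0]]
ft_force: [0.4, 0.1, 1.2]
grip_width: 0.0697
gripper_force: 0.0
t 10.83 pos [0.4741 0.3119 0.2601] yaw 87.07 q [ 21.  23.  68.   0.  89. -66.] F [ 0.4  0.3 -0.4] w 0.07
shift cm [ 0.23  0.3  21.01] turn -0.007
[0.67   0.0272] -10.87 -48.80973434448242
[0.6732 0.0425] -10.53 -102.6491470336914
[0.6732 0.0428] -10.33 -144.4916534423828
[0.6707 0.0282] -10.37 -220.90567016601562
top [[179.99464134 230.39609864]] [([37.0, 34.1], [27, 21, 15, 31, 216]), ([280.4, 161.5], [270, 157, 19, 8, 44]), ([516.8, 234.4], [511, 177, 12, 109, 133]), ([352.0, 202.7], [346, 196, 14, 14, 111]), ([182.9, 230.5], [177, 225, 10, 13, 55]), ([235.9, 287.5], [229, 281, 15, 14, 111]), ([607.0, 406.1], [601, 357, 39, 123, 715])]
[([182.9, 249.1], 0.85), ([362.6, 214.4], 0.85), ([244.5, 303.4], 0.75)]
wrist [[327.01654897 233.89357655]] [([179.5, 101.4], [161, 84, 36, 36, 632]), ([328.0, 233.2], [314, 220, 29, 30, 370]), ([3.0, 464.8], [0, 461, 10, 11, 53])]
[([164.8, 67.3], 0.89), ([327.8, 192.6], 0.81), ([3.5, 295.5], 0.65)]
```

View pics/ov.png

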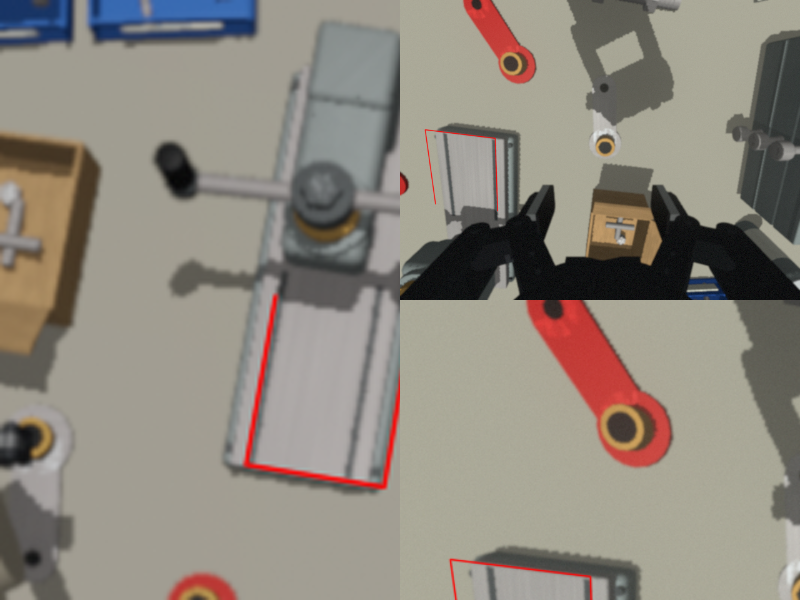

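The drawn outline locked onto a slot line (left line at (247,462) instead of the rim), so that fit is wrong. The [wrist] and [top+wrist] fits agree at (0.673, 0.0425). I'll check with lateral brightness profiles.

Run:
```python
from bed import *
w4=np.load("w4.npy",allow_pickle=True).item(); w5=np.load("w5.npy",allow_pickle=True).item(); t=optics.get_image("top")
O=np.array([.6732,.0415]); th=np.radians(-10.35); R=np.array([[np.cos(th),-np.sin(th)],[np.sin(th),np.cos(th)]])
def prof(p,Q):
    X=np.c_[(R@Q.T).T+O,np.full(len(Q),.045)]; m=proj(p,X).astype(np.float32)
    return cv2.remap(cv2.cvtColor(p["color"],cv2.COLOR_RGB2GRAY),m[:,0],m[:,1],cv2.INTER_LINEAR)[:,0].mean()
for n,p in(("w4",w4),("w5",w5),("t",t)):
    xs=np.linspace(-.17,-.1,30)
    for sgn in(1,-1): print(n,"side",sgn,"y52..76 step1.5:",[int(prof(p,np.c_[xs,np.full(30,sgn*y)])) for y in np.arange(.034,.077,.0015)])
    ys=np.linspace(-.035,.035,30); print(n,"front -212..-188 step1.5",[int(prof(p,np.c_[np.full(30,x),ys])) for x in np.arange(-.212,-.187,.0015)])
```

```text
w4 side 1 y52..76 step1.5: [213, 211, 209, 204, 178, 138, 121, 126, 156, 195, 212, 214, 211, 210, 211, 212, 209, 192, 155, 141, 166, 183, 180, 167, 147, 123, 112, 136, 174]
w4 side -1 y52..76 step1.5: [203, 198, 171, 133, 118, 122, 148, 185, 205, 209, 209, 209, 208, 204, 202, 193, 175, 166, 177, 195, 201, 202, 202, 202, 202, 202, 202, 202, 202]
w4 front -212..-188 step1.5 [0, 5, 38, 72, 105, 139, 173, 201, 195, 188, 202, 208, 209, 209, 209, 209, 209]
w5 side 1 y52..76 step1.5: [169, 167, 165, 162, 138, 100, 86, 88, 111, 151, 169, 169, 168, 166, 167, 169, 167, 158, 130, 90, 71, 69, 81, 114, 142, 149, 142, 132, 118]
w5 side -1 y52..76 step1.5: [160, 153, 127, 95, 84, 90, 115, 147, 162, 165, 165, 166, 164, 161, 160, 159, 162, 166, 167, 167, 167, 167, 167, 167, 167, 167, 167, 167, 167]
w5 front -212..-188 step1.5 [80, 71, 70, 71, 73, 74, 75, 89, 121, 150, 162, 164, 164, 164, 164, 165, 164]
t side 1 y52..76 step1.5: [166, 163, 157, 144, 126, 113, 110, 121, 140, 155, 162, 165, 165, 165, 165, 163, 159, 151, 145, 140, 135, 132, 134, 142, 150, 155, 157, 157, 157]
t side -1 y52..76 step1.5: [167, 162, 152, 137, 120, 113, 120, 136, 153, 165, 170, 172, 173, 172, 169, 163, 155, 146, 142, 144, 146, 142, 132, 123, 120, 127, 139, 150, 155]
t front -212..-188 step1.5 [147, 131, 114, 98, 86, 82, 95, 118, 143, 159, 166, 168, 169, 169, 168, 168, 168]
```

The slots and edges give press O ≈ (0.673, 0.0427) with yaw −10.35°. The bush in the wrist view is at (328,233), within 1 px of the prediction. Now I'll pick the arm on its shank 42 mm behind the bush.

```bash
python3 -m crank '[7,0.2,0.3,3,0, 7,0,0,3.5,0, 7,0,0,3.5,0, 7,0,0,3.5,0, 7,0,0,3.5,0, 7,0,0,3.5,0, 7,0,0,2.5,0, 7,0,0,0,0]' 60
python3 - <<'E'
from h import *
todo((0.472,0.315,0.001),87.5)
E
```

```text
time_s: 11.65
position: [0.4697, 0.3141, 0.0255]
tool_rot: [[-0.999, 0.051, -0.008], [0.051, 0.999, -0.003], [0.008, -0.004, -1.0]]
ft_force: [-1.0, -0.6, 0.5]
grip_width: 0.0702
gripper_force: 0.0
t 11.65 pos [0.4697 0.3141 0.0255] yaw 87.09 q [ 22.  36.  87.  -0.  57. -65.] F [-1.  -0.6  0.5] w 0.0702
shift cm [-0.25  0.11  2.45] turn -0.007
```

```bash
python3 -m crank '[6,0,0.1,0.8,0, 6,0,0,0.8,0, 6,0,0,0.7,0, 6,0,0,0,0, 6,0,0,0,0, 6,0,0,0,0, 6,0,0,0,0, 6,0,0,0,0]'
python3 - <<'E'
from h import *
todo((0.472,0.315,0.001),87.5)
E
```

```text
time_s: 12.32
position: [0.4723, 0.3162, 0.0075]
tool_rot: [[-0.999, 0.051, 0.001], [0.051, 0.999, 0.0], [-0.001, 0.0, -1.0]]
ft_force: [0.4, 0.2, 0.2]
grip_width: 0.0602
gripper_force: 0.0
t 12.32 pos [0.4723 0.3162 0.0075] yaw 87.09 q [ 22.  38.  88.  -0.  54. -65.] F [0.4 0.2 0.2] w 0.0602
shift cm [ 0.02 -0.12  0.65] turn -0.007
```

```bash
python3 -m crank '[6,0,-0.1,0.3,0, 6,0,0,0.3,0, 6,0,0,0,0, 4,0,0,0,0, 4,0,0,0,0, 4,0,0,0,0, 4,0,0,0,0, 4,0,0,0,0]' 60
python3 -m crank '[4,0,0,0,0, 4,0,0,0,0, 4,0,0,0,0, 4,0,0,0,0, 4,0,0,-0.2,0, 4,0,0,-0.3,0, 4,0,0,-1,0, 4,0,0,-1.5,0]'
```

```text
time_s: 12.98
position: [0.472, 0.3152, 0.0014]
tool_rot: [[-0.999, 0.051, 0.0], [0.051, 0.999, 0.0], [-0.0, 0.0, -1.0]]
ft_force: [-2.1, 0.2, 5.8]
grip_width: 0.0417
gripper_force: 61.1
time_s: 13.65
position: [0.4712, 0.3147, 0.0304]
tool_rot: [[-0.999, 0.051, -0.003], [0.051, 0.999, -0.001], [0.003, -0.002, -1.0]]
ft_force: [-0.1, -0.8, -4.1]
grip_width: 0.0414
gripper_force: 61.6
```

The arm is held, with about 4–5 N of weight on the wrist. I'll raise it and carry it over the bed.

```bash
python3 -m crank '[4,0,0,-2,0, 4,0,0,-2,0, 4,0,0,-2,0, 4,0,0,-2,0, 4,0,0,-1,0, 4,0,0,0,0, 4,0,0,0,0, 4,0,0,0,0]'
python3 - <<'E'
from h import *
todo((.5604,.0633,.11),79.65)
E
```

```text
time_s: 14.32
position: [0.4714, 0.3148, 0.1197]
tool_rot: [[-0.999, 0.051, -0.002], [0.051, 0.999, -0.001], [0.002, -0.001, -1.0]]
ft_force: [0.9, -0.8, -5.4]
grip_width: 0.0415
gripper_force: 61.7
t 14.32 pos [0.4714 0.3148 0.1197] yaw 87.09 q [ 22.  29.  81.  -0.  69. -65.] F [ 0.9 -0.8 -5.4] w 0.0415
shift cm [-10.17 -24.66   0.98] turn 0.13
```

```bash
python3 -m crank '[4,-0.9,-3,0,0.02, 4,-1,-3,0,0.02, 4,-1,-3,0,0.02, 4,-1,-3,0,0.02, 4,-1,-3,0,0.02, 4,-1,-3,0,0.015, 4,-1,-3,0,0.015, 4,-1,-2,0,0]'
python3 -m crank '[4,0,0,0,0, 4,0,0,0,0, 4,0,0,0,0, 4,0,0,0,0, 4,0,0,0,0, 4,0,0,0,0, 4,0,0,0,0, 4,0,0,0,0]'
python3 - <<'E'
from h import *
todo((.5604,.0633,.047),79.65)
E
```

```text
time_s: 14.98
position: [0.5231, 0.075, 0.1197]
tool_rot: [[-0.983, 0.182, -0.003], [0.182, 0.983, -0.0], [0.003, -0.001, -1.0]]
ft_force: [-0.0, -0.4, -4.3]
grip_width: 0.0418
gripper_force: 62.0
time_s: 15.65
position: [0.5237, 0.0778, 0.121]
tool_rot: [[-0.984, 0.179, 0.0], [0.179, 0.984, 0.0], [-0.0, 0.0, -1.0]]
ft_force: [-1.1, 0.1, -4.4]
grip_width: 0.0414
gripper_force: 62.1
t 15.65 pos [0.5237 0.0778 0.121 ] yaw 79.67 q [ -4.  26.  87.   0.  67. -84.] F [-1.1  0.1 -4.4] w 0.0414
shift cm [-3.87 -0.77  7.4 ] turn 0.0
```

```bash
python3 -m crank '[4,-1.5,-0.4,0,0, 4,-1.5,-0.4,0,0, 4,-0.9,0,0,0, 4,0,0,0,0, 4,0,0,0,0, 4,0,0,0,0, 4,0,0,0,0, 4,0,0,0,0]'
cat > slots.py <<'E'
from h import *
O=np.array([.673,.0427]); th=np.radians(-10.35); R=np.array([[np.cos(th),-np.sin(th)],[np.sin(th),np.cos(th)]])
def press(X): return R.T@(np.array(X)[:2]-O)
def slots(p,x0,x1):
    g=cv2.cvtColor(p["color"],cv2.COLOR_RGB2GRAY); xs=np.linspace(x0,x1,40)
    for sgn in(1,-1):
        ys=np.arange(.034,.052,.0005); v=[]
        for y in ys:
            Q=np.c_[xs,np.full(40,sgn*y)]; m=proj(p,np.c_[(R@Q.T).T+O,np.full(40,.045)]).astype(np.float32)
            v.append(cv2.remap(g,m[:,0],m[:,1],cv2.INTER_LINEAR)[:,0].mean())
        v=np.array(v); w=np.clip(np.median(v)-10-v,0,None); print("slot",sgn,(w@ys/w.sum()).round(4),v.min().round(),v.max().round())
def bush(p,z,near):
    m=cv2.inRange(cv2.cvtColor(p["color"],cv2.COLOR_RGB2HSV),(12,90,70),(28,255,255)); k,l,st,c=cv2.connectedComponentsWithStats(m)
    q=proj(p,[near])[0]; 
    for i in sorted(range(1,k),key=lambda i:np.linalg.norm(c[i]-q))[:3]:
        pts=cv2.findNonZero((l==i).astype(np.uint8)); e=cv2.minEnclosingCircle(pts); X=onz(p,c[i],z)
        print("brass",c[i].round(1),"area",st[i,4],"circ",np.round(e[0],1),round(e[1],1),"world",X.round(4),"press",press(onz(p,e[0],z)).round(4),"pred",q.round(1))
E
python3 - <<'E'
from slots import *
todo((.5604,.0633,.047),79.65)
for n in("wrist","top"):
    p=optics.get_image(n); s=env.observe(); c=np.array(s["position"])-np.array(s["tool_rot"])[:,0]*.0425
    slots(p,-.19,-.15); bush(p,s["position"][2]-.0014+.032,[c[0],c[1],s["position"][2]+.031])
E
```

```text
time_s: 16.32
position: [0.5606, 0.0627, 0.1212]
tool_rot: [[-0.984, 0.18, 0.0], [0.18, 0.984, -0.0], [-0.0, 0.0, -1.0]]
ft_force: [-0.5, 0.6, -4.3]
grip_width: 0.0419
gripper_force: 62.1
t 16.32 pos [0.5606 0.0627 0.1212] yaw 79.65 q [ -6.  29.  82.  -0.  69. -85.] F [-0.5  0.6 -4.3] w 0.0419
shift cm [0.03 0.05 7.42] turn 0.0
slot 1 0.0419 60.0 107.0
slot -1 0.0404 103.0 205.0
brass [326.2 388.3] area 3143 circ [325.5 398.2] 39.0 world [0.5822 0.0602 0.1518] press [-0.0875  0.0006] pred [322.8 428.6]
brass [ 84.1 298.4] area 1715 circ [ 81. 299.] 31.6 world [ 0.5259 -0.0201  0.1518] press [-0.1332 -0.0894] pred [322.8 428.6]
brass [610.4 356.6] area 11600 circ [627.8 362. ] 114.6 world [0.5874 0.1727 0.1518] press [-0.105   0.1201] pred [322.8 428.6]
slot 1 nan 135.0 136.0
slot -1 0.0416 88.0 173.0
brass [279.8 161. ] area 75 circ [278.5 156.5] 10.5 world [0.6637 0.0412 0.1518] press [0.0019 0.0019] pred [274.4 185.9]
brass [352.1 202.7] area 116 circ [352.2 202.7] 7.1 world [ 0.5572 -0.1314  0.1518] press [-0.0826 -0.1922] pred [274.4 185.9]
brass [165.1 163. ] area 3839 circ [163.1 161. ] 44.0 world [0.6674 0.3247 0.1518] press [-0.052   0.2824] pred [274.4 185.9]slots.py:11: RuntimeWarning: invalid value encountered in scalar divide
  v=np.array(v); w=np.clip(np.median(v)-10-v,0,None); print("slot",sgn,(w@ys/w.sum()).round(4),v.min().round(),v.max().round())
```

The lateral fit is within 1 mm. I'll lower it onto the bed.

```bash
python3 -m crank '[4,0,0.05,1.4,0, 4,0,0,1.4,0, 4,0,0,1.4,0, 4,0,0,1.4,0, 4,0,0,1.0,0, 4,0,0,0.5,0, 4,0,0,0,0, 4,0,0,0,0]'
python3 -m crank '[4,0,0,0.1,0, 4,0,0,0.1,0, 4,0,0,0.05,0, 4,0,0,0,0, 4,0,0,0,0, 4,0,0,0,0, 4,0,0,0,0, 4,0,0,0,0]'
```

```text
time_s: 17.08
position: [0.5611, 0.063, 0.0504]
tool_rot: [[-0.984, 0.18, 0.001], [0.18, 0.984, -0.0], [-0.001, 0.0, -1.0]]
ft_force: [-0.7, -0.2, -4.3]
grip_width: 0.0415
gripper_force: 62.1
time_s: 17.75
position: [0.5608, 0.063, 0.0476]
tool_rot: [[-0.984, 0.18, 0.0], [0.18, 0.984, 0.0], [-0.0, 0.0, -1.0]]
ft_force: [0.3, -0.5, -5.1]
grip_width: 0.0415
gripper_force: 62.1
```

```bash
python3 -m crank '[4,0,0,0.1,0, 4,0,0,0.05,0, 4,0,0,0,0, 4,0,0,0,0, 4,0,0,0,0, 4,0,0,0,0, 4,0,0,0,0, 4,0,0,0,0]'
```

```text
time_s: 18.42
position: [0.5609, 0.063, 0.0464]
tool_rot: [[-0.984, 0.18, 0.0], [0.18, 0.984, -0.0], [-0.0, 0.0, -1.0]]
ft_force: [-2.2, 0.2, 5.3]
grip_width: 0.0417
gripper_force: 63.2
```

```bash
python3 -m crank '[6,0,0,0,0, 6,0,0,0,0, 6,0,0,0,0, 6,0,0,0,0, 6,0,0,0,0, 6,0,0,-1,0, 6,0,0,-2,0, 6,0,0,-2,0]'
python3 -m crank '[6,2,0,-1,0, 6,2.2,0,0,0, 6,2,0,0,0, 6,0,0,0,0, 6,0,0,0,0, 6,0,0,0,0, 6,0,0,0,0, 6,0,0,0,0]'
python3 - <<'E'
from slots import *
p=optics.get_image("wrist"); s=env.observe(); save(p,"w6.png"); todo((.4988,.0743,.0475),79.65)
for f in(-.072,): bush(p,.077,[*(O+R@[f,0]),.077])
slots(p,-.19,-.15); p=optics.get_image("top"); bush(p,.077,[*(O+R@[-.072,0]),.077])
E
```

```text
time_s: 19.08
position: [0.5605, 0.063, 0.0969]
tool_rot: [[-0.984, 0.18, -0.001], [0.18, 0.984, 0.0], [0.001, -0.0, -1.0]]
ft_force: [0.1, 0.5, 0.7]
grip_width: 0.0599
gripper_force: 0.0
time_s: 19.75
position: [0.5005, 0.074, 0.106]
tool_rot: [[-0.984, 0.18, 0.0], [0.18, 0.984, -0.0], [-0.0, -0.0, -1.0]]
ft_force: [0.3, -0.8, 0.0]
grip_width: 0.0601
gripper_force: 0.0
t 19.8 pos [0.5003 0.074  0.1059] yaw 79.63 q [ -5.  25.  92.  -0.  63. -85.] F [-0.6  0.4  0. ] w 0.0604
shift cm [0.15 0.   5.84] turn -0.0
brass [329.2 398.3] area 1150 circ [325.6 401.9] 25.4 world [0.5838 0.0625 0.077 ] press [-0.0884  0.0012] pred [323.7 422. ]
brass [312. 399.] area 1 circ [312. 399.] 0.0 world [0.5824 0.0517 0.077 ] press [-0.0907 -0.0074] pred [323.7 422. ]
brass [308. 397.] area 1 circ [308. 397.] 0.0 world [0.5804 0.0496 0.077 ] press [-0.0923 -0.0099] pred [323.7 422. ]
slot 1 0.0417 75.0 150.0
slot -1 0.0419 84.0 179.0
brass [276.3 189.9] area 82 circ [276.  190.7] 6.9 world [0.6067 0.0556 0.077 ] press [-0.0697  0.0012] pred [276.3 191.6]
brass [279.6 161.3] area 77 circ [278.5 156.5] 10.5 world [0.681  0.0462 0.077 ] press [0.0191 0.0098] pred [276.3 191.6]
brass [352.1 202.7] area 116 circ [352.2 202.7] 7.1 world [ 0.5694 -0.1359  0.077 ] press [-0.0697 -0.1945] pred [276.3 191.6]
```

View pics/w6.png

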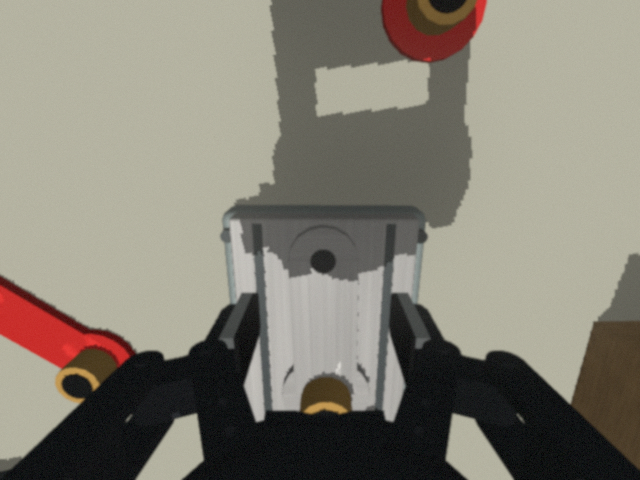

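The arm lies flat on the bed with its tail at the front edge. The tail hole at (323,261) is centred between the slots at columns 258 and 388, and the bush is at about (326,395). Now I'll grip near the tail.

```bash
cat >> slots.py <<'E'
def hole(p,x):
    q=proj(p,[[*(O+R@[x,0]),.053]])[0]; g=cv2.cvtColor(p["color"],cv2.COLOR_RGB2GRAY)
    m=(g<55).astype(np.uint8); k,l,st,c=cv2.connectedComponentsWithStats(m)
    for i in sorted([i for i in range(1,k) if 8<st[i,4]<1500],key=lambda i:np.linalg.norm(c[i]-q))[:2]: print("hole",c[i].round(1),st[i,2:].tolist(),"press",press(onz(p,c[i],.053)).round(4),"pred",q.round(1))
E
python3 - <<'E'
from slots import *
p=optics.get_image("wrist"); hole(p,-.177)
E
python3 -m crank '[6,-0.6,0,0.5,0, 6,0,0,1.2,0, 6,0,0,1.2,0, 6,0,0,1.2,0, 6,0,0,1,0, 6,0,0,0.5,0, 6,0,0,0,0, 6,0,0,0,0]' 30
python3 - <<'E'
from slots import *
todo((.505,.0733,.0475),79.65); p=optics.get_image("wrist"); hole(p,-.177)
E
```

```text
hole [322.9 261. ] [24, 21, 400] press [-0.1752 -0.0004] pred [323.5 258.3]
hole [311.1 392.2] [14, 22, 78] press [-0.0742 -0.009 ] pred [323.5 258.3]
time_s: 20.57
position: [0.506, 0.073, 0.05]
tool_rot: [[-0.984, 0.18, -0.0], [0.18, 0.984, 0.0], [0.0, 0.0, -1.0]]
ft_force: [0.5, 0.8, -0.4]
grip_width: 0.0599
gripper_force: 0.0
t 20.57 pos [0.506 0.073 0.05 ] yaw 79.64 q [ -5.  30.  95.   0.  55. -85.] F [ 0.5  0.8 -0.4] w 0.0599
shift cm [0.1  0.01 0.25] turn -0.0
hole [322.1 296.3] [33, 30, 792] press [-0.175  -0.0005] pred [323.2 292.4]
hole [438.9  17.9] [73, 30, 367] press [-0.2855  0.0413] pred [323.2 292.4]
```

```bash
python3 -m crank '[6,0,0,0.25,0, 4,0,0,0,0, 4,0,0,0,0, 4,0,0,0,0, 4,0,0,0,0, 4,0,0,0,0, 4,0,0,0,0, 4,0,0,0,0]' 30
cat >> slots.py <<'E'
def front(p):
    g=cv2.cvtColor(p["color"],cv2.COLOR_RGB2GRAY); xs=np.arange(-.212,-.188,.0005); v=[]
    for x in xs:
        Q=np.c_[np.full(20,x),np.linspace(-.036,-.026,20)]; m=proj(p,np.c_[(R@Q.T).T+O,np.full(20,.045)]).astype(np.float32)
        v.append(cv2.remap(g,m[:,0],m[:,1],cv2.INTER_LINEAR)[:,0].mean())
    d=np.abs(np.diff(v)); i=np.argsort(d)[-4:]; print("front",[(round(float(xs[j])+.00025,4),int(d[j])) for j in sorted(i)], np.round(v[::3]))
E
python3 - <<'E'
from slots import *
todo((.505,.0733,.0475),79.65); p=optics.get_image("wrist"); hole(p,-.177); front(p)
w5=np.load("w5.npy",allow_pickle=True).item(); front(w5)
E
```

```text
time_s: 21.28
position: [0.5058, 0.0731, 0.048]
tool_rot: [[-0.984, 0.18, 0.001], [0.18, 0.984, -0.0], [-0.001, -0.0, -1.0]]
ft_force: [-0.5, -0.7, 5.3]
grip_width: 0.0425
gripper_force: 30.7
t 21.28 pos [0.5058 0.0731 0.048 ] yaw 79.64 q [ -5.  30.  95.  -0.  54. -85.] F [-0.5 -0.7  5.3] w 0.0425
shift cm [0.08 0.01 0.05] turn -0.0
hole [324.2 298.9] [34, 31, 805] press [-0.1749  0.0005] pred [323.2 294.9]
hole [440.7  17.4] [73, 30, 363] press [-0.2853  0.0413] pred [323.2 294.9]
front [(-0.2107, 13), (-0.2102, 12), (-0.2002, 6), (-0.1997, 6)] [111.  90.  74.  76.  78.  81.  80.  80.  92. 104. 106. 105. 105. 105.
 105. 105.]
front [(-0.2007, 10), (-0.2002, 11), (-0.1997, 11), (-0.1992, 10)] [ 88.  73.  69.  71.  74.  74.  74.  87. 118. 148. 162. 164. 165. 165.
 165. 164.]
```

```bash
python3 -m crank '[4,-0.3,0,0,0, 4,-0.6,0,0,0, 4,-0.7,0,0,0, 4,-0.7,0,0,0, 4,-0.7,0,0,0, 4,-0.6,0,0,0, 4,-0.3,0,0,0, 4,0,0,0,0]'
python3 -m crank '[4,-0.3,0,0,0, 4,-0.5,0,0,0, 4,-0.5,0,0,0, 4,-0.5,0,0,0, 4,-0.4,0,0,0, 4,-0.2,0,0,0, 4,0,0,0,0, 4,0,0,0,0]'
python3 - <<'E'
from slots import *
s=env.observe(); print("tcp press",press(s["position"]),"start",press([.5058,.0731])); todo((.505,.0733,.0475),79.65); p=optics.get_image("wrist"); hole(p,-.112); front(p); slots(p,-.19,-.15)
E
```

```text
time_s: 22.0
position: [0.543, 0.0664, 0.048]
tool_rot: [[-0.984, 0.18, -0.003], [0.18, 0.984, 0.001], [0.003, 0.0, -1.0]]
ft_force: [-6.7, 1.7, 10.4]
grip_width: 0.0425
gripper_force: 31.2
time_s: 22.67
position: [0.5664, 0.0622, 0.048]
tool_rot: [[-0.984, 0.18, -0.003], [0.18, 0.984, 0.001], [0.003, 0.0, -1.0]]
ft_force: [-6.4, 1.0, 9.6]
grip_width: 0.0427
gripper_force: 31.2
tcp press [-1.08340702e-01  1.61518662e-05] start [-1.69941114e-01 -1.33926845e-04]
t 22.67 pos [0.5664 0.0622 0.048 ] yaw 79.65 q [ -6.  35.  85.   0.  60. -85.] F [-6.4  1.   9.6] w 0.0427
shift cm [ 6.24 -0.01  0.06] turn 0.0
hole [324.1 298.8] [34, 31, 809] press [-0.1134  0.0006] pred [322.8 301.5]
hole [ 47.5 314.6] [73, 72, 691] press [-0.1052 -0.1269] pred [322.8 301.5]
front [(-0.2017, 12), (-0.2012, 20), (-0.2007, 17), (-0.2002, 12)] [181. 182. 184. 186. 189. 182. 180. 167. 116. 108. 113. 113. 112. 112.
 112. 113.]
slot 1 0.0418 70.0 125.0
slot -1 0.0401 80.0 208.0
```

```bash
python3 -m crank '[4,-0.2,0,0,0, 4,-0.3,0,0,0, 4,-0.2,0,0,0, 4,-0.1,0,0,0, 4,0,0,0,0, 4,0,0,0,0, 4,0,0,0,0, 4,0,0,0,0]'
python3 - <<'E'
from slots import *
s=env.observe(); print("tcp press",press(s["position"])); p=optics.get_image("wrist"); hole(p,-.105); front(p); slots(p,-.19,-.15)
E
```

```text
time_s: 23.38
position: [0.574, 0.0608, 0.048]
tool_rot: [[-0.984, 0.179, -0.003], [0.179, 0.984, 0.001], [0.003, 0.0, -1.0]]
ft_force: [-8.1, 2.5, 10.5]
grip_width: 0.0427
gripper_force: 31.2
tcp press [-1.00641779e-01  6.43232327e-05]
hole [324.2 298.7] [34, 31, 808] press [-0.1057  0.0006] pred [322.7 300.2]
hole [ 46.7 305.5] [70, 71, 651] press [-0.1023 -0.126 ] pred [322.7 300.2]
front [(-0.2002, 5), (-0.1997, 24), (-0.1992, 31), (-0.1987, 10)] [185. 181. 183. 185. 188. 189. 188. 181. 176. 109. 115. 114. 114. 113.
 114. 113.]
slot 1 0.0418 80.0 143.0
slot -1 0.0396 81.0 207.0
```

The tail hole is at press x −105.7 mm (target −105) and y +0.6 mm, so the bush is centred to about 1 mm. I'll release, back out along the shank and rise.

```bash
python3 -m crank '[6.5,0,0,0,0, 6.5,0,0,0,0, 6.5,0,0,0,0, 6.5,0,0,0,0, 6.5,0,0,0,0, 6.5,0,0,-0.5,0, 6.5,0,0,-2,0, 6.5,1,0,-2,0]'
python3 -m crank '[6.5,2,0,-2,0, 6.5,2,0,-2,0, 6.5,2,0,-2,0, 6.5,1,0,-2,0, 6.5,0,0,0,0, 6.5,0,0,0,0, 6.5,0,0,0,0, 6.5,0,0,0,0]'
python3 - <<'E'
from slots import *
p=optics.get_image("wrist"); hole(p,-.105); front(p); slots(p,-.19,-.15)
for n in("top","scene"):
    p=optics.get_image(n); print(n,find(p,"handle",1)); hole(p,-.105)
    if n=="scene": bush(p,.077,[*O,.077]); print(proj(p,[[*O,.0827]]),find(p,"bush_top"))
E
```

```text
time_s: 24.1
position: [0.5664, 0.0618, 0.0928]
tool_rot: [[-0.984, 0.18, -0.0], [0.18, 0.984, -0.0], [0.0, -0.0, -1.0]]
ft_force: [-0.2, -0.6, 0.4]
grip_width: 0.0652
gripper_force: 0.0
time_s: 24.77
position: [0.4969, 0.0746, 0.1715]
tool_rot: [[-0.984, 0.18, -0.002], [0.18, 0.984, 0.0], [0.002, -0.0, -1.0]]
ft_force: [0.9, -1.2, 0.1]
grip_width: 0.065
gripper_force: 0.0
hole [324.7 310. ] [15, 13, 148] press [-0.1055  0.0007] pred [323.9 310.6]
hole [366.9 367.5] [5, 19, 76] press [-0.045   0.0398] pred [323.9 310.6]
front [(-0.1902, 7), (-0.1897, 8), (-0.1892, 10), (-0.1887, 8)] [ 97.  96.  95.  85.  72.  71.  72.  74.  81.  91.  95.  96. 106. 116.
 126. 147.]
slot 1 0.0418 83.0 162.0
slot -1 0.0418 96.0 190.0
top []
hole [287.4 228. ] [7, 15, 45] press [-0.1567 -0.0416] pred [274.8 205.8]
hole [280.7 173.5] [22, 4, 27] press [-0.0191 -0.0009] pred [274.8 205.8]
scene [([410.0, 225.1], 0.65)]
hole [366.1 274.9] [5, 3, 14] press [-0.1085  0.0021] pred [366.8 275.8]
hole [349.7 259.7] [7, 4, 11] press [-0.1819  0.0336] pred [366.8 275.8]
brass [403.5 287. ] area 2 circ [403.5 287. ] 0.5 world [0.6793 0.0298 0.077 ] press [ 0.0085 -0.0116] pred [402.7 283.4]
brass [399. 286.] area 1 circ [399. 286.] 0.0 world [0.6679 0.0287 0.077 ] press [-0.0025 -0.0147] pred [402.7 283.4]
brass [410.  248.2] area 94 circ [409.5 246.5] 8.9 world [0.6427 0.2014 0.077 ] press [-0.0633  0.1572] pred [402.7 283.4]
[[402.91202123 281.60196454]] [([322.7, 343.0], 0.95), ([301.4, 246.6], 0.71)]
```

```bash
python3 -c "
from rig import env; print(env.close_job())"
```

```text
the job is handed in; nothing more can be done
None
```

The job is handed in: the ram is fully up at its stop, and the bushed link arm was set on the bed, released, re-gripped near the tail, slid in and let go. The bush is centred under the ram to about 1 mm by the tail-hole measurement, since the bush itself was hidden from view, and it took about 25 s of the 69 s allowed.

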